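# Fetch the spare bulb from behind the tall things on the wardrobe shelf

## Robot

A 7-joint arm with a two-finger parallel gripper is mounted at the origin on the work surface. World frame = base frame: x ahead of the robot, y to its left, z up, the work surface at z = 0. Lengths are in mm, angles in rad, forces in N, time in s.
With the tool pointing down it reaches from about 425 to 1025 mm from the base axis. Payload 9.4 kg.
Tool frame: the origin (TCP) lies at the very end of the fingers, on their centre line; the grasp point (between the pads) lies 19 mm behind it; z points along the fingers, x is the direction in which the jaws open and shut, and the axes are right-handed (so a half turn about z gives the same grasp; the last joint's range is limited). The gripper opens to 93 mm and grips with 3 to 60 N. Pads are 15 mm wide; open, the fingers measure 128 mm over their backs; the gripper's body (75 mm by 188 mm) begins 65 mm behind the grasp point.
Start: joints at [-1.208, 0.599, -0.003, 1.599, 0.002, 0.943, -0.08], TCP at [308.679, 656.004, 218.618] pointing down, gripper open.
Joint ranges: [-2.57, 2.57], [-0.35, 1.97], [-1.29, 1.29], [0.11, 2.56], [-1.05, 4.19], [0.11, 1.86], [-2.63, 2.63]. Speed limits (rad/s): [2.22, 2.22, 3.01, 3.01, 3.14, 3.14, 3.14].

## Interface

Orientations are given as a rotation vector (axis times angle).
In Python, from rig import r gives the robot as it stands. The module is installed in compiled form; this text tells all that it offers.
- The arm moves only by the tool send_rows, never from a script. Its arguments are lists of equal length, an entry for each row: "linear": the shift along the tool's x, y, z in mm, a list of three; "delta_rot": the turn, a rotation vector about the tool's x, y, z in degrees, a list of three; "fingers": the closure in counts, from 0 (fully open) to 255 (shut). In form: {"linear": [[tx, ty, tz], ...], "delta_rot": [[wx, wy, wz], ...], "fingers": [fingers, ...]}. A call has 1 to 20 rows; each row is the pose to reach, as a shift and turn from the pose commanded when the call began, along the tool's axes at that moment; what a row does not reach only later rows make up. A row lasts 1/10 s, in which the tool goes at most 50 mm and 8.59 degrees, less where a joint would pass 70% of its speed; a pose out of reach is approached as far as the arm can. A call with a gripper value outside its range is refused whole. The fingers move at their own pace and stop on an object; the grip force is fixed at half the most. Time passes only in rows, so rows that repeat a pose let the fingers close. It gives the time, the measured TCP pose, the force and the opening at its end, in the units of the state.
- r.observe(): the state, without advancing time (a new reading comes with each control period).
- r.get_image(name): name is "scene" or "side" or "wrist"; returns the picture (384x512x3 uint8, red, green, blue); there is no depth.
- r.calibration(name): a dict with "intrinsics" (3x3 intrinsics, pixels), "R" (3x3) and "t" (3): a world point X has camera coordinates R X + t. Camera axes: x right, y down, z forward; pixel columns grow to the right and rows downward; lengths in mm; the calibration is good to about 2 mm. A picture is of the moment at which its call begins: read the wrist's pose just before it. calibration takes no time and is no camera call; for the wrist camera it gives the pose at the moment of the call.
- r.job_done(): hands the job in, once; it reports no verdict.
The state is a dict: "clock": time; "qpos": joint angles; "qvel": joint speeds; "tau": joint torques, N m; "ee_pos": TCP position; "ee_rot": TCP orientation; "force": force on the tool from outside, world axes, zero at the start; "moment": the same for the moment, N m; "grip_width": finger opening in mm.
Only numpy, scipy, OpenCV 4.12 (cv2) and the standard library are available. Lean on these libraries where they do the work, as an engineer would, in place of code of your own. Each camera call takes 0.05 s, during which the arm holds its last target.

## Task

The clear round light bulb in the brown card sleeve is wanted for the lamp. Move the two tall things that stand directly in front of it, on the robot's side, out of the caddy and stand them upright on the lid of the closed grey storage box; then bring the bulb, in its sleeve, to the empty half of the yellow tray and stand it there upright without dropping it. Then put the tall things back upright, each in the very compartment it came from, so that the caddy is as it was but for the bulb; leave the other bulb where it is and knock nothing over.

Things in the scene. Friction and masses are not known exactly. Their poses are not given: they have to be found in the camera images.
- caddy: Fixed teal shelf caddy, 128 (x, ahead) x 202 mm (y), walls 30 high, 4 thick, floor 4 mm. Origin: centre of underside; yaw within 0.2 rad. Front row (robot side): three 62 x 62 mm compartments at x -29, y -66, 0, 66 mm, one tall thing in each. Back row: two, 54 (x) x 62 mm, at x 33, y -33, 33 mm, a bulb in each, about 70 mm from the two tall things in front. Corner slots: batteries, 54 high.
- box: Closed grey plastic storage box with a darker flat lid and a dark snap latch on each short end, fixed; 300 mm (its x) by 190 mm (its y), top of the lid 110 mm above its origin. Origin: centre of its underside; yaw within 0.2 rad. It stands to the left or to the right of the caddy.
- tray: Shallow yellow plastic tray, fixed; 158 mm (its x) by 138 mm (its y), walls 28 mm high and 4 mm thick, floor 4 mm. A wall along y divides it: the half nearer the robot (-x) is empty, 78 x 130 mm clear, centred at x -36, y 0 mm; the far half holds a red screwdriver and two fuses, up to 26 mm high. Origin: centre of its underside; yaw within 0.3 rad. On the other side of the caddy from the box.
- clear_bulb: Wanted: clear glass round bulb in an open brown card sleeve with windows, one rigid piece of 50 g. Sleeve 48 x 48 mm, 62 mm high; glass dome 44 mm across, up to 78 mm. Stands in the left or right back compartment, turned as the caddy within 0.05 rad. Origin: centre of the sleeve's underside, x and y square to its faces, z up. Take it by the sleeve's upper half, above the caddy walls.
- candle_bulb: The other bulb, to be left alone: a white pointed candle bulb in a blue sleeve 48 x 48 mm and 62 mm high, tip at 98 mm; it stands upright in the other back compartment. Origin: centre of the sleeve's underside, z up.
- torch: Small aluminium torch standing on its head in a front compartment: 130 mm high, head 36 mm in diameter (bottom 30 mm), round body 28 mm in diameter from 45 mm up; about 140 g. Origin: centre of its underside, z up.
- spray_can: Slim shoe-care spray can standing in a front compartment: green with a yellow band and a black cap, 140 mm high; can 44 mm in diameter up to 94 mm, cap 40 mm in diameter from 100 mm to the top; about 160 g. Origin: centre of its underside, z up.
- lint_roller: Lint roller standing on the end of its roll in a front compartment: white paper roll 42 mm in diameter, 75 mm high, with a red handle upright above it, 26 mm in diameter between 105 and 135 mm, top at 145 mm; about 120 g. Origin: centre of its underside, z up.

How it is judged:
By the outcome, as a careful person would: the job done as asked, in the order asked, and still so for the second after the job is handed in, with the robot touching nothing.
It also fails if it takes over 106 s, if anything falls off the work surface, if the arm or the gripper's body presses on something with over 40 N, if the wrist force passes 120 N, or if a joint passes its speed limit or range.

## Working session

There is one attempt and no reset: what is moved stays moved. The work goes in short steps, Python scripts to look and compute and a tool call to move; the robot and the scene stay as the last step left them, time stands still between calls to the robot, and variables do not carry over. Pictures are saved under pics/ and viewed, and the job is handed in when it is done.

Besides the shell and the picture viewer there is one more tool, called after ">>>" by a JSON object that holds its "name" and its "arguments". send_rows: Moves the arm, as the interface text tells. Its arguments: {"type":"object","properties":{"linear":{"type":"array"},"delta_rot":{"type":"array"},"fingers":{"type":"array"}},"required":["linear","delta_rot","fingers"]}

```bash
mkdir -p pics; python3 - <<'E'
from rig import r
import cv2, json
print(r.observe())
for n in ["scene","side","wrist"]:
    c=r.calibration(n); im=r.get_image(n)
    print(n,c)
    cv2.imwrite(f"pics/{n}0.png",im[:,:,::-1])
E
```

```text
{'clock': 0.0, 'qpos': array([-1.2076718 ,  0.60015107, -0.00251745,  1.60012649,  0.00181037,
        0.94286698, -0.07979499]), 'qvel': array([-3.73597415e-04, -4.40522490e-04, -1.10803770e-04,  2.91970515e-04,
        1.25657499e-03,  1.32050489e-03,  6.66832803e-05]), 'tau': array([ 3.61159182e-04, -7.65072155e+01,  1.49768528e+00, -2.52359051e+01,
       -5.24290139e-02,  1.67596206e-02,  1.54017962e-04]), 'ee_pos': array([308.52017311, 655.54974605, 217.74279761]), 'ee_rot': array([ 2.65167956e+00,  1.68289399e+00, -1.90484808e-03]), 'force': array([-0.5756622 ,  0.51490593, -0.4300004 ]), 'moment': array([ 0.02320954,  0.01265921, -0.06532029]), 'grip_width': 93.16522636326594}
scene {'intrinsics': array([[364.67682642,   0.        , 256.82075729],
       [  0.        , 364.67682642, 193.65497044],
       [  0.        ,   0.        ,   1.        ]]), 'R': array([[-0.85759508,  0.51396118,  0.01935404],
       [ 0.32918343,  0.57741033, -0.74715164],
       [-0.39518216, -0.63438255, -0.66437177]]), 't': array([ 441.49651032, -153.29519376, 1132.89642207])}
side {'intrinsics': array([[453.93292447,   0.        , 256.47446642],
       [  0.        , 453.93292447, 188.83736094],
       [  0.        ,   0.        ,   1.        ]]), 'R': array([[ 0.79870178,  0.60172561, -0.00132583],
       [ 0.35291718, -0.47022771, -0.80890999],
       [-0.4873653 ,  0.64560994, -0.58793101]]), 't': array([-420.86062019, -130.15275343, 1451.83060033])}
wrist {'intrinsics': array([[277.01582318,   0.        , 260.08987316],
       [  0.        , 277.01582318, 191.61695325],
       [  0.        ,   0.        ,   1.        ]]), 'R': array([[ 0.42642999,  0.9045178 , -0.00223979],
       [ 0.86348662, -0.4063462 ,  0.29878692],
       [ 0.26934796, -0.12934574, -0.95431722]]), 't': array([-724.50186588,  -34.35748082,  393.48148736])}
```

View pics/scene0.png

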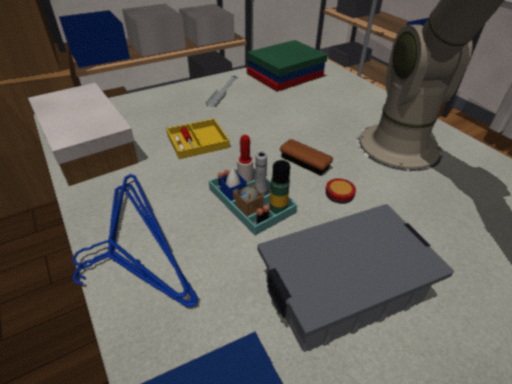

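View pics/side0.png

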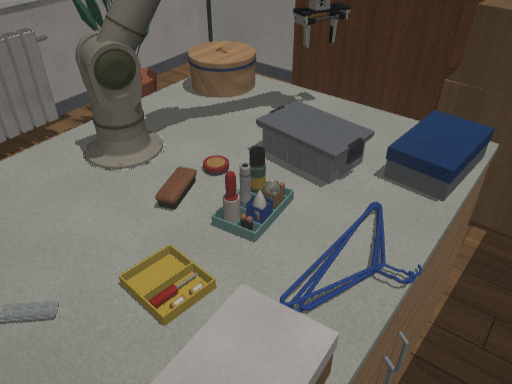

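View pics/wrist0.png

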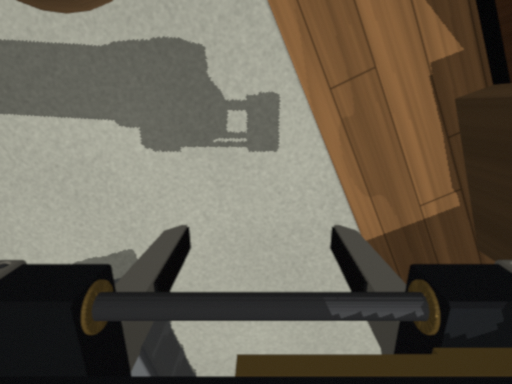

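Scene and side views show the box at +y, the caddy in the middle and the tray at −y. The clear bulb sits at scene (247,200) in the left back compartment, with the torch and spray can in front of it and the lint roller at right. I'll zoom in next.

```bash
cat > h.py <<'E'
import numpy as np, cv2, json
from rig import r
def ray(c,u,v):
    K,R,t=c["intrinsics"],c["R"],c["t"]
    d=R.T@np.linalg.inv(K)@np.array([u,v,1.]); return -R.T@t,d
def onz(c,u,v,z):
    o,d=ray(c,u,v); return o+d*(z-o[2])/d[2]
def proj(c,X):
    p=c["K"] if "K" in c else c["intrinsics"]; q=p@(c["R"]@np.asarray(X,float)+c["t"]); return q[:2]/q[2]
def tri(c1,p1,c2,p2):
    (o1,d1),(o2,d2)=ray(c1,*p1),ray(c2,*p2); d1/=np.linalg.norm(d1); d2/=np.linalg.norm(d2)
    s=np.linalg.lstsq(np.stack([d1,-d2],1),o2-o1,rcond=None)[0]
    a,b=o1+d1*s[0],o2+d2*s[1]; return (a+b)/2,np.linalg.norm(a-b)
E
python3 - <<'E'
import cv2
a=cv2.imread("pics/scene0.png");b=cv2.imread("pics/side0.png")
f=lambda im,x,y,w,h,s:cv2.resize(im[y:y+h,x:x+w],None,fx=s,fy=s,interpolation=cv2.INTER_CUBIC)
cv2.imwrite("pics/z1.png",f(a,200,125,110,115,5))
cv2.imwrite("pics/z2.png",f(b,200,135,110,110,5))
cv2.imwrite("pics/z3.png",f(a,150,100,100,70,5)); cv2.imwrite("pics/z4.png",f(b,110,235,115,95,5))
E
```

```text
(no output)
```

View pics/z1.png

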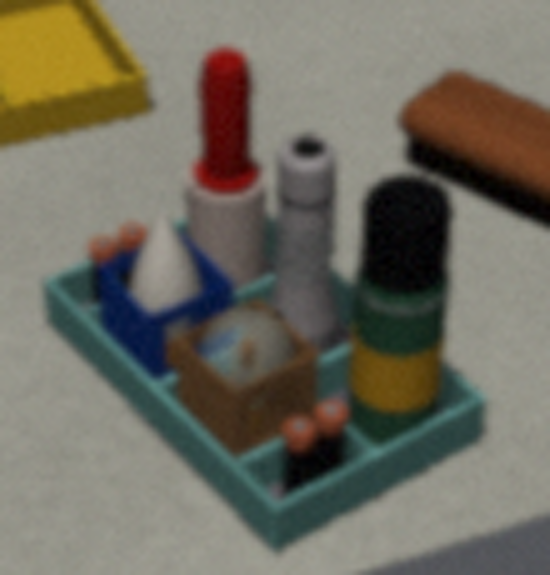

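View pics/z2.png

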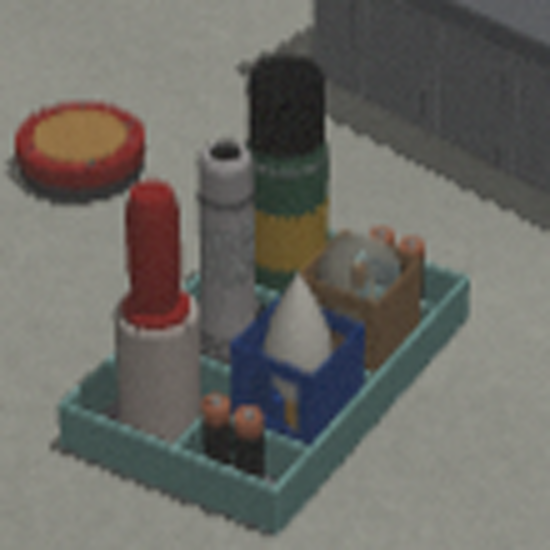

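View pics/z3.png

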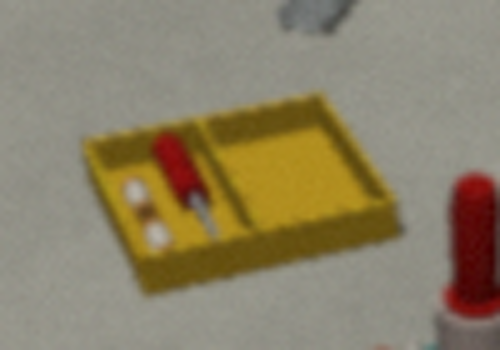

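View pics/z4.png

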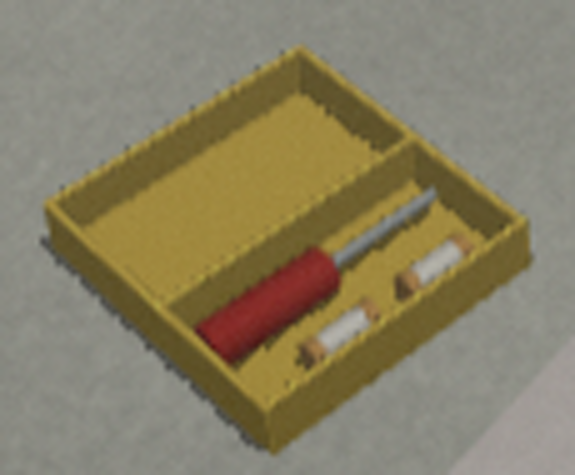

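```bash
python3 - <<'E'
from h import *
S=r.calibration("scene");D=r.calibration("side")
def fit(pts,hx,hy):
    # pts: list (sx,sy,world xy)
    A=np.array([[s*hx,t*hy] for s,t,_ in pts]);B=np.array([p[:2] for *_,p in pts])
    ca,cb=A.mean(0),B.mean(0);H=(A-ca).T@(B-cb);th=np.arctan2(H[0,1]-H[1,0],H[0,0]+H[1,1])
    Rm=np.array([[np.cos(th),-np.sin(th)],[np.sin(th),np.cos(th)]]);c=cb-Rm@ca
    print(" centre",c.round(1),"yaw",th.round(4),"res",np.round(B-(A@Rm.T+c),1).tolist())
z=lambda c,o,u,v,h:onz(c,u/5+o[0]-.4,v/5+o[1]-.4,h)
s1=(200,125);s2=(200,135);s3=(150,100);s4=(110,235)
print("caddy")
a=[(1,-1,z(S,s1,47,285,30)),(1,1,z(S,s1,278,518,30)),(-1,1,z(S,s1,483,403,30))]
b=[(-1,-1,z(D,s2,62,407,30)),(1,-1,z(D,s2,278,505,30)),(1,1,z(D,s2,468,282,30))]
for p in (a,b,a+b): fit(p,64,101)
print("tray")
a=[(1,-1,z(S,s3,84,142,28)),(-1,-1,z(S,s3,322,95,28)),(-1,1,z(S,s3,402,205,28)),(1,1,z(S,s3,145,265,28))]
b=[(-1,-1,z(D,s4,45,205,28)),(-1,1,z(D,s4,302,47,28)),(1,1,z(D,s4,530,225,28)),(1,-1,z(D,s4,270,408,28))]
for p in (a,b,a+b): fit(p,79,69)
print("box")
a=[(1,-1,onz(S,259,248,110)),(-1,-1,onz(S,388,207,110)),(-1,1,onz(S,452,270,110)),(1,1,onz(S,302,337,110))]
b=[(-1,-1,onz(D,257,122,110)),(-1,1,onz(D,292,105,110)),(1,1,onz(D,372,131,110)),(1,-1,onz(D,332,158,110))]
for p in (a,b,a+b): fit(p,150,95)
# items: tops
for n,p,q,h in [("torch",(307,147),(226,152),130),("spray",(407,195),(287,72),140),("lint",(225,60),(152,192),143),("dome",(250,325),(358,255),75)]:
    p=(p[0]/5+s1[0]-.4,p[1]/5+s1[1]-.4);q=(q[0]/5+s2[0]-.4,q[1]/5+s2[1]-.4)
    print(n,onz(S,*p,h).round(1),onz(D,*q,h).round(1),tri(S,p,D,q))
print("box corner front-left check",[proj(D,[x,y,110]) for x,y in[(500,300)]])
E
```

```text
caddy
 centre [530.6  -1.3] yaw 0.1025 res [[-2.0, 2.5], [-0.9, -0.1], [2.9, -2.4]]
 centre [528.4 -12. ] yaw 0.105 res [[0.0, 4.0], [2.4, -2.8], [-2.4, -1.2]]
 centre [529.6  -6.6] yaw 0.0997 res [[-0.6, 8.0], [-0.1, 5.4], [3.7, 2.7], [-0.6, -1.8], [1.7, -7.9], [-4.1, -6.4]]
tray
 centre [ 536.1 -314.3] yaw -0.1153 res [[-1.9, -1.9], [2.3, -0.2], [0.9, 0.4], [-1.3, 1.7]]
 centre [ 533.3 -324.9] yaw -0.1212 res [[0.6, 0.3], [0.4, -1.3], [0.3, -1.7], [-1.2, 2.7]]
 centre [ 534.7 -319.6] yaw -0.1183 res [[-0.3, 3.6], [3.8, 4.8], [2.1, 5.5], [-0.1, 7.3], [-1.0, -4.8], [-0.7, -6.4], [-0.9, -7.2], [-2.8, -2.8]]
box
 centre [510.3 322.8] yaw -0.133 res [[-4.9, 6.3], [2.9, 6.7], [-0.9, -9.4], [2.9, -3.6]]
 centre [507.1 296.1] yaw -0.093 res [[8.3, 12.6], [10.6, -16.5], [-8.2, 6.6], [-10.7, -2.7]]
 centre [508.7 309.4] yaw -0.1133 res [[-5.6, 16.9], [3.0, 23.2], [2.9, 6.6], [6.0, 6.5], [8.3, -3.9], [6.7, -32.7], [-11.4, -3.5], [-10.0, -13.2]]
torch [499.  -12.2 130. ] [493.4  -3.6 130. ] (array([499.48902369,  -9.34713117, 133.67859548]), np.float64(3.6576347572893733))
spray [486.8  53.  140. ] [481.4  63.1 140. ] (array([487.92980645,  56.12434081, 144.16924693]), np.float64(3.404353011781169))
lint [505.8 -78.4 143. ] [499.4 -67.8 143. ] (array([506.61214027, -74.24323597, 147.49044203]), np.float64(4.12125471901905))
dome [554.2  30.3  75. ] [553.5  27.2  75. ] (array([552.86724109,  28.61562667,  73.53298192]), np.float64(0.7997572355130836))
box corner front-left check [array([310.40430467, 126.46120811])]
```

```bash
cat >> h.py <<'E'
from scipy.spatial.transform import Rotation as Ro
def tool(yaw):
    c,s=np.cos(yaw),np.sin(yaw); return np.array([[c,s,0],[s,-c,0],[0,0,-1.]])  # columns x,y,z (symmetric)
def plan(pos,yaw):
    # goal relative to the measured pose (tool frame), mm / deg
    o=r.observe(); R0=Ro.from_rotvec(o["ee_rot"]).as_matrix()
    d=R0.T@(np.asarray(pos,float)-o["ee_pos"]); w=np.degrees(Ro.from_matrix(R0.T@tool(yaw)).as_rotvec())
    print("from",o["ee_pos"].round(1),"rot",o["ee_rot"].round(3),"t",round(o["clock"],2),"-> lin",d.round(1),"rot",w.round(2)); return d,w
E
python3 - <<'E'
from h import *
c=r.calibration("wrist");o=r.observe();R0=Ro.from_rotvec(o["ee_rot"]).as_matrix()
print(R0.round(3)); print("cam in tool",(R0.T@(-c["R"].T@c["t"]-o["ee_pos"])).round(1),"\n",(c["R"]@R0).round(3))
plan([500,60,380],0.1)
E
```

```text
[[ 0.426  0.905 -0.   ]
 [ 0.905 -0.426 -0.001]
 [-0.001  0.    -1.   ]]
cam in tool [   0.6  -84.3 -166.3] 
 [[ 1.     0.001  0.001]
 [-0.     0.954 -0.299]
 [-0.001  0.299  0.954]]
from [308.6 655.7 218. ] rot [ 2.652e+00  1.683e+00 -1.000e-03] t 0.15 -> lin [-457.7  426.8 -161.4] rot [4.000e-02 6.000e-02 5.907e+01]
```

```bash
python3 - <<'E'
from h import *
plan([530,35,260],0.1)
E
```

```text
from [308.6 655.7 218. ] rot [ 2.652e+00  1.683e+00 -1.000e-03] t 0.15 -> lin [-467.4  464.6  -41.4] rot [4.000e-02 6.000e-02 5.907e+01]
```

>>> {"name": "send_rows", "arguments": {"linear": [[-10,10,-10],[-40,40,-20],[-70,70,-30],[-105,105,-41],[-140,140,-41],[-175,175,-41],[-210,210,-41],[-245,245,-41],[-280,280,-41],[-315,315,-41],[-350,350,-41],[-385,385,-41],[-415,415,-41],[-440,440,-41],[-458,456,-41],[-467,465,-41],[-467,465,-41],[-467,465,-41]], "delta_rot": [[0,0,1],[0,0,4],[0,0,8],[0,0,12],[0,0,16],[0,0,20],[0,0,25],[0,0,30],[0,0,35],[0,0,40],[0,0,44],[0,0,48],[0,0,52],[0,0,55],[0,0,57],[0,0,59],[0,0,59],[0,0,59]], "fingers": [0,0,0,0,0,0,0,0,0,0,0,0,0,0,0,0,0,0]}}

```text
clock: 1.95
ee_pos: [530.2, 36.4, 259.7]
ee_rot: [-3.137, -0.161, 0.0]
force: [-1.1, 0.3, -1.3]
grip_width: 92.7
```

```bash
python3 - <<'E'
from h import *
o=r.observe();print(o["clock"],o["ee_pos"],o["ee_rot"],abs(o["qvel"]).max(),o["qpos"].round(2))
c=r.calibration("wrist");im=r.get_image("wrist");cv2.imwrite("pics/w1.png",im[:,:,::-1])
np.savez("w1.npz",**c)
E
```

```text
1.95 [530.20081108  36.37043137 259.72540711] [-3.13682987e+00 -1.60646178e-01  2.48678388e-04] 0.015792011087467202 [-0.45  0.33  0.36  2.01 -0.16  0.83  0.11]
```

View pics/w1.png

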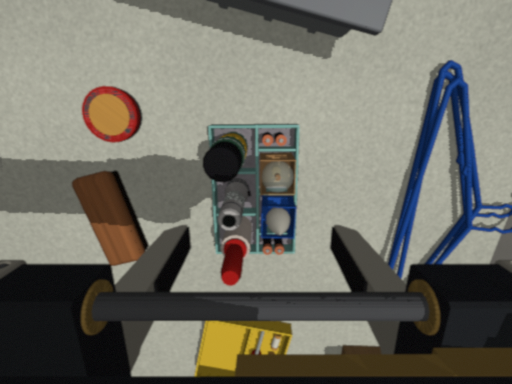

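Wrist view: caddy rim corners at about (209,126), (298,124) and (294,251), spray cap (222,160), torch top (230,216), clear bulb (277,176), candle (278,218). The caddy is nearly aligned with the tool. Zooming in to get precise positions.

```bash
python3 - <<'E'
import cv2
a=cv2.imread("pics/w1.png")
cv2.imwrite("pics/z5.png",cv2.resize(a[110:270,190:310],None,fx=3.75*1,fy=3.75,interpolation=cv2.INTER_CUBIC)[:600])
E
```

```text
(no output)
```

View pics/z5.png

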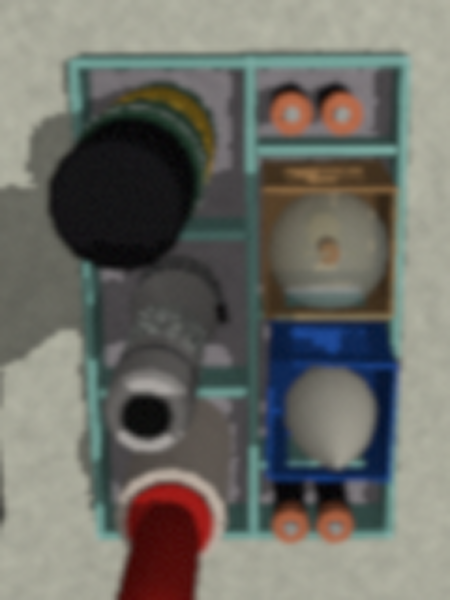

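```bash
python3 - <<'E'
from h import *
c=dict(np.load("w1.npz"))
def fit(pts,hx,hy):
    A=np.array([[s*hx,t*hy] for s,t,_ in pts]);B=np.array([p[:2] for *_,p in pts])
    ca,cb=A.mean(0),B.mean(0);H=(A-ca).T@(B-cb);th=np.arctan2(H[0,1]-H[1,0],H[0,0]+H[1,1])
    Rm=np.array([[np.cos(th),-np.sin(th)],[np.sin(th),np.cos(th)]]);cc=cb-Rm@ca
    print(" centre",cc.round(1),"yaw",th.round(4),"res",np.round(B-(A@Rm.T+cc),1).tolist()); return cc,Rm
k=3.75;z=lambda u,v,h:onz(c,(u+.5)/k+189.5,(v+.5)/k+109.5,h)
cc,Rm=fit([(-1,1,z(72,57,30)),(1,1,z(408,52,30)),(1,-1,z(392,538,30)),(-1,-1,z(97,535,30))],64,101)
print("comp spray/torch/bulb",[(cc+Rm@np.array(p)).round(1) for p in((-29,66),(-29,0),(33,33))])
print("spray",z(120,194,144).round(1),"torch",z(147,416,134).round(1))
bc,_=fit([(-1,1,z(262,188,66)),(1,1,z(393,188,66)),(1,-1,z(392,318,66)),(-1,-1,z(262,320,66))],24,24)
S=r.calibration("scene");D=r.calibration("side")
for n,X in(("spray",z(120,194,144)),("torch",z(147,416,134))):
    print(n,"scene",proj(S,X).round(1),"side",proj(D,X).round(1))
E
```

```text
centre [525.3  -6.2] yaw 0.1041 res [[1.7, -0.9], [-1.7, 0.3], [-0.6, -0.6], [0.6, 1.3]]
comp spray/torch/bulb [array([489.6,  56.4]), array([496.5,  -9.2]), array([554.7,  30. ])]
spray [487.4  60.9 144. ] torch [498.5  -8.8 134. ]
 centre [553.1  30.1] yaw 0.1129 res [[0.9, 0.5], [-1.1, -0.2], [-0.2, -0.1], [0.4, -0.2]]
spray scene [282.9 164.1] side [258.4 148.7]
torch scene [262.  153.3] side [245.1 165.2]
```

```bash
python3 - <<'E'
from h import *
plan([488,59.5,165],0.104)
plan([488,59.5,105],0.104)
E
```

```text
from [530.2  36.9 259.7] rot [-3.137 -0.162  0.   ] t 2.0 -> lin [-39.6 -26.8  94.7] rot [-0.04  0.01 -0.03]
from [530.2  36.9 259.7] rot [-3.137 -0.162  0.   ] t 2.0 -> lin [-39.6 -26.8 154.7] rot [-0.04  0.01 -0.03]
```

>>> {"name": "send_rows", "arguments": {"linear": [[-10,-7,15],[-24,-16,40],[-36,-24,65],[-39.5,-27,85],[-39.5,-27,100],[-39.5,-27,115],[-39.5,-27,130],[-39.5,-27,143],[-39.5,-27,151],[-39.5,-27,155],[-39.5,-27,155],[-39.5,-27,155],[-39.5,-27,155],[-39.5,-27,155],[-39.5,-27,155],[-39.5,-27,155],[-39.5,-27,155]], "delta_rot": [[0,0,0],[0,0,0],[0,0,0],[0,0,0],[0,0,0],[0,0,0],[0,0,0],[0,0,0],[0,0,0],[0,0,0],[0,0,0],[0,0,0],[0,0,0],[0,0,0],[0,0,0],[0,0,0],[0,0,0]], "fingers": [0,0,0,0,0,0,0,0,0,0,60,90,110,130,160,200,200]}}

```text
clock: 3.7
ee_pos: [488.6, 58.3, 104.7]
ee_rot: [-3.138, -0.159, -0.0]
force: [0.1, -0.2, -0.2]
grip_width: 41.5
```

```bash
python3 - <<'E'
from h import *
o=r.observe();print(o["clock"],o["ee_pos"].round(1),o["force"].round(1),o["grip_width"])
im=r.get_image("wrist");cv2.imwrite("pics/w2.png",im[:,:,::-1])
E
```

```text
3.7 [488.6  58.3 104.7] [ 0.1 -0.2 -0.2] 41.47610887194859
```

View pics/w2.png

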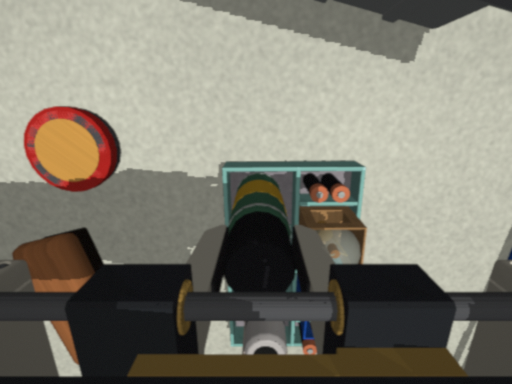

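The cap is between the fingers at (263,240), opening 41.5. I'll squeeze a little longer, then lift.

>>> {"name": "send_rows", "arguments": {"linear": [[0,0,0],[0,0,0],[0,0,0],[0,0,-3],[0,0,-10],[0,0,-20],[0,0,-32],[0,0,-46],[0,0,-62],[0,0,-80],[0,0,-98],[0,0,-114],[0,0,-126],[0,0,-132],[0,0,-135],[0,0,-135]], "delta_rot": [[0,0,0],[0,0,0],[0,0,0],[0,0,0],[0,0,0],[0,0,0],[0,0,0],[0,0,0],[0,0,0],[0,0,0],[0,0,0],[0,0,0],[0,0,0],[0,0,0],[0,0,0],[0,0,0]], "fingers": [255,255,255,255,255,255,255,255,255,255,255,255,255,255,255,255]}}

```text
clock: 5.35
ee_pos: [488.5, 58.4, 239.7]
ee_rot: [-3.137, -0.159, -0.0]
force: [-0.2, -0.3, -1.5]
grip_width: 39.6
```

```bash
python3 - <<'E'
from h import *
o=r.observe();print(o["force"].round(1),o["grip_width"])
plan([490,330,240],0.102)
E
```

```text
[-0.2 -0.3 -1.5] 39.5625773183313
from [488.5  58.4 239.7] rot [-3.137 -0.159 -0.   ] t 5.35 -> lin [ 2.9e+01 -2.7e+02 -2.0e-01] rot [-0.   -0.01 -0.03]
```

>>> {"name": "send_rows", "arguments": {"linear": [[1,-6,0],[2,-18,0],[4,-38,0],[7,-62,0],[10,-90,0],[13,-120,0],[16,-150,0],[19,-180,0],[22,-208,0],[25,-232,0],[27,-250,0],[28,-262,0],[29,-268,0],[29,-270,0],[29,-270,0],[29,-270,0]], "delta_rot": [[0,0,0],[0,0,0],[0,0,0],[0,0,0],[0,0,0],[0,0,0],[0,0,0],[0,0,0],[0,0,0],[0,0,0],[0,0,0],[0,0,0],[0,0,0],[0,0,0],[0,0,0],[0,0,0]], "fingers": [255,255,255,255,255,255,255,255,255,255,255,255,255,255,255,255]}}

```text
clock: 6.95
ee_pos: [490.3, 328.8, 239.7]
ee_rot: [3.137, 0.157, 0.0]
force: [-0.7, -1.2, -1.4]
grip_width: 39.3
```

```bash
python3 - <<'E'
from h import *
a=r.get_image("scene");b=r.get_image("side");print(r.observe()["ee_pos"])
cv2.imwrite("pics/m1.png",np.hstack([cv2.resize(a[100:350,200:500],(400,333)),cv2.resize(b[40:240,190:430],(400,333))])[:,:,::-1])
E
```

```text
[490.33376483 329.03764214 239.79695995]
```

View pics/m1.png

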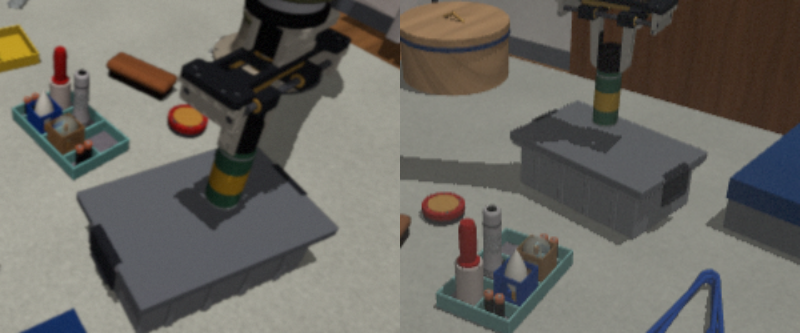

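The can hangs upright over the middle of the lid, seen in both the scene and side views. Lowering it now.

>>> {"name": "send_rows", "arguments": {"linear": [[0,0,3],[0,0,9],[0,0,16],[0,0,22],[0,0,26],[0,0,27.5],[0,0,28.5],[0,0,29],[0,0,29.5],[0,0,29.5]], "delta_rot": [[0,0,0],[0,0,0],[0,0,0],[0,0,0],[0,0,0],[0,0,0],[0,0,0],[0,0,0],[0,0,0],[0,0,0]], "fingers": [255,255,255,255,255,255,255,255,255,255]}}

```text
clock: 8.05
ee_pos: [490.2, 330.0, 210.7]
ee_rot: [-3.137, -0.159, -0.001]
force: [-0.6, -0.5, 3.1]
grip_width: 39.2
```

>>> {"name": "send_rows", "arguments": {"linear": [[0,0,0],[0,0,0],[0,0,0],[0,0,0],[0,0,-6],[0,0,-16],[0,0,-30],[0,0,-45],[0,0,-58],[0,0,-66],[0,0,-70],[0,0,-70]], "delta_rot": [[0,0,0],[0,0,0],[0,0,0],[0,0,0],[0,0,0],[0,0,0],[0,0,0],[0,0,0],[0,0,0],[0,0,0],[0,0,0],[0,0,0]], "fingers": [60,60,60,60,60,60,60,60,60,60,60,60]}}

```text
clock: 9.25
ee_pos: [490.2, 330.0, 280.6]
ee_rot: [-3.137, -0.159, -0.001]
force: [0.1, 0.2, 0.4]
grip_width: 71.4
```

```bash
python3 - <<'E'
from h import *
o=r.observe();print(o["ee_pos"],o["grip_width"],o["qpos"].round(2))
plan([498.5,-9,210],0.104);plan([498.5,-9,92],0.104)
b=r.get_image("side")
cv2.imwrite("pics/m2.png",cv2.resize(b[40:240,190:430],(600,500))[:,:,::-1])
E
```

```text
[490.21122916 329.99594041 280.58335708] 71.38287834898979 [-0.93  0.38  0.33  1.86 -0.15  0.92 -0.42]
from [490.2 330.  280.6] rot [-3.137e+00 -1.590e-01 -1.000e-03] t 9.25 -> lin [-26.1 338.1  70.4] rot [-0.03 -0.03 -0.15]
from [490.2 330.  280.6] rot [-3.137e+00 -1.590e-01 -1.000e-03] t 9.25 -> lin [-26.2 338.2 188.4] rot [-0.03 -0.03 -0.15]
```

View pics/m2.png

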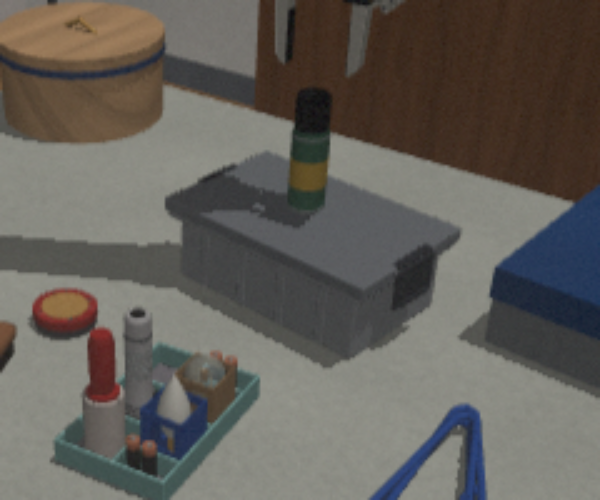

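The can stands upright on the lid, with the fingers clear above it. On to the torch.

>>> {"name": "send_rows", "arguments": {"linear": [[0,6,0],[-2,20,0],[-4,44,0],[-6,75,0],[-9,110,5],[-12,146,15],[-15,182,28],[-18,218,42],[-20,250,56],[-22,278,66],[-24,302,70],[-25,320,70],[-26,332,72],[-26,338,78],[-26,338,92],[-26,338,112],[-26,338,134],[-26,338,155],[-26,338,170],[-26,338,180]], "delta_rot": [[0,0,0],[0,0,0],[0,0,0],[0,0,0],[0,0,0],[0,0,0],[0,0,0],[0,0,0],[0,0,0],[0,0,0],[0,0,0],[0,0,0],[0,0,0],[0,0,0],[0,0,0],[0,0,0],[0,0,0],[0,0,0],[0,0,0],[0,0,0]], "fingers": [60,60,60,60,60,60,60,60,60,60,60,60,60,60,60,60,60,60,60,60]}}

```text
clock: 11.3
ee_pos: [497.8, -8.6, 98.7]
ee_rot: [-3.137, -0.16, 0.002]
force: [0.5, 0.3, 0.3]
grip_width: 71.3
```

```bash
python3 - <<'E'
from h import *
o=r.observe();print(o["ee_pos"],o["grip_width"],o["force"].round(1))
b=r.get_image("side");w=r.get_image("wrist")
cv2.imwrite("pics/m3.png",np.hstack([cv2.resize(b[100:240,190:310],(400,467)),cv2.resize(w[120:300,180:330],(390,467))])[:,:,::-1])
plan([498.5,-9,92],0.104)
E
```

```text
[497.83035372  -8.56573664  98.7304861 ] 71.25983639731062 [0.5 0.3 0.3]
from [497.8  -8.8  98.9] rot [ 3.137e+00  1.600e-01 -3.000e-03] t 11.4 -> lin [0.7 0.3 6.9] rot [-0.    0.12 -0.13]
```

View pics/m3.png

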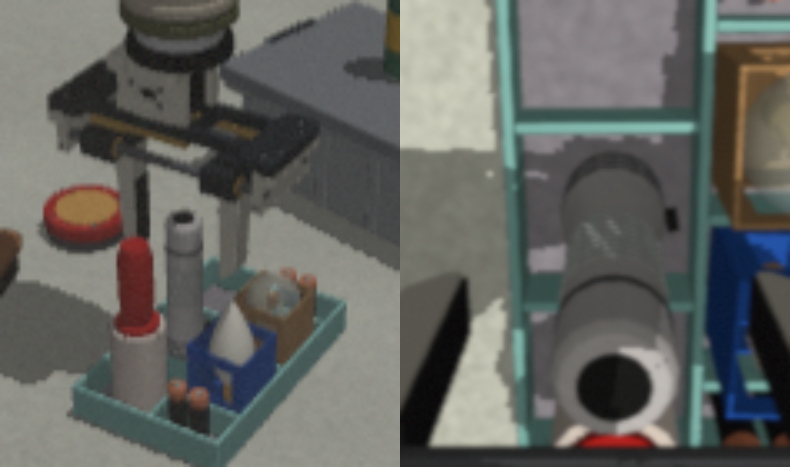

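The torch is centred between the fingers: its hole is at 613 and the finger midpoint at 610 in the crop. Closing, then lifting.

>>> {"name": "send_rows", "arguments": {"linear": [[0,0,4],[0,0,7],[0,0,7],[0,0,7],[0,0,7],[0,0,7],[0,0,7],[0,0,7],[0,0,7],[0,0,7],[0,0,7],[0,0,7],[0,0,7],[0,0,4],[0,0,-4],[0,0,-16]], "delta_rot": [[0,0,0],[0,0,0],[0,0,0],[0,0,0],[0,0,0],[0,0,0],[0,0,0],[0,0,0],[0,0,0],[0,0,0],[0,0,0],[0,0,0],[0,0,0],[0,0,0],[0,0,0],[0,0,0]], "fingers": [60,100,130,150,170,200,255,255,255,255,255,255,255,255,255,255]}}

```text
clock: 13.0
ee_pos: [497.8, -9.1, 116.3]
ee_rot: [3.137, 0.159, -0.003]
force: [0.6, 0.2, -1.3]
grip_width: 27.7
```

```bash
python3 - <<'E'
from h import *
o=r.observe();print(o["ee_pos"],o["grip_width"],o["force"].round(1))
plan([490,255,228],0.104)
E
```

```text
[497.83827295  -9.13387674 116.33551634] 27.72667357143213 [ 0.6  0.2 -1.3]
from [497.8  -9.1 116.3] rot [ 3.137e+00  1.590e-01 -3.000e-03] t 13.0 -> lin [  18.7 -263.6 -111.7] rot [ 0.01  0.1  -0.16]
```

>>> {"name": "send_rows", "arguments": {"linear": [[0,0,-15],[0,0,-35],[0,0,-58],[0,-2,-82],[1,-8,-102],[2,-22,-114],[4,-44,-119],[6,-70,-119],[8,-98,-119],[10,-128,-119],[12,-158,-119],[14,-186,-119],[16,-212,-119],[17,-234,-119],[18,-252,-119],[19,-263,-119],[19,-269,-119],[19,-270,-119],[19,-270,-119]], "delta_rot": [[0,0,0],[0,0,0],[0,0,0],[0,0,0],[0,0,0],[0,0,0],[0,0,0],[0,0,0],[0,0,0],[0,0,0],[0,0,0],[0,0,0],[0,0,0],[0,0,0],[0,0,0],[0,0,0],[0,0,0],[0,0,0],[0,0,0]], "fingers": [255,255,255,255,255,255,255,255,255,255,255,255,255,255,255,255,255,255,255]}}

```text
clock: 14.9
ee_pos: [490.1, 260.7, 235.2]
ee_rot: [3.137, 0.158, -0.0]
force: [-0.6, 0.5, -1.8]
grip_width: 27.3
```

```bash
python3 - <<'E'
from h import *
o=r.observe();print(o["ee_pos"],o["grip_width"],o["force"].round(1))
a=r.get_image("scene");b=r.get_image("side")
cv2.imwrite("pics/m4.png",np.hstack([cv2.resize(a[100:350,200:500],(400,333)),cv2.resize(b[40:240,190:430],(400,333))])[:,:,::-1])
E
```

```text
[490.11519038 260.67036653 235.16343608] 27.336645525716918 [-0.6  0.5 -1.8]
```

View pics/m4.png

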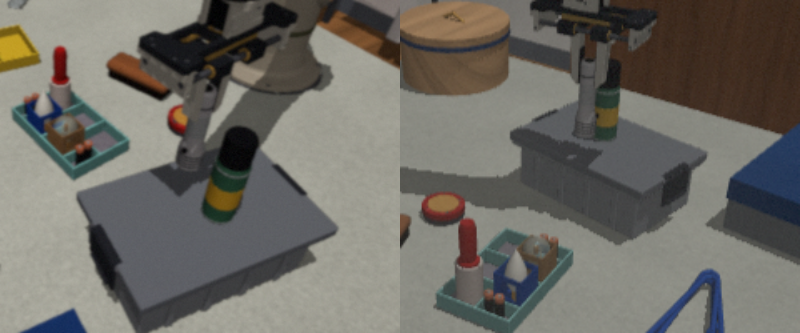

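```bash
python3 - <<'E'
from h import *
S=r.calibration("scene");D=r.calibration("side")
for y in(261,242):
  for n,c,o,k in(("scene",S,(200,100),400/300),("side",D,(190,40),400/240)):
    p=proj(c,[490,y,110]);print(y,n,((p-o)*k).round(0))
E
```

```text
261 scene [185. 178.]
261 side [184. 151.]
242 scene [177. 170.]
242 side [178. 155.]
```

Per the scene view the landing spot would be only about 25 mm from the lid's edge. I'll shift 15 mm further in while lowering.

>>> {"name": "send_rows", "arguments": {"linear": [[0,-5,2],[1,-11,6],[1.5,-15,12],[1.5,-15,19],[1.5,-15,26],[1.5,-15,31],[1.5,-15,34],[1.5,-15,35],[1.5,-15,35.5],[1.5,-15,36],[1.5,-15,36]], "delta_rot": [[0,0,0],[0,0,0],[0,0,0],[0,0,0],[0,0,0],[0,0,0],[0,0,0],[0,0,0],[0,0,0],[0,0,0],[0,0,0]], "fingers": [255,255,255,255,255,255,255,255,255,255,255]}}

```text
clock: 16.1
ee_pos: [490.2, 276.7, 199.4]
ee_rot: [-3.137, -0.159, -0.001]
force: [-0.1, -0.3, -1.9]
grip_width: 27.4
```

>>> {"name": "send_rows", "arguments": {"linear": [[0,0,0.5],[0,0,1],[0,0,1]], "delta_rot": [[0,0,0],[0,0,0],[0,0,0]], "fingers": [255,255,255]}}

```text
clock: 16.4
ee_pos: [490.3, 276.8, 199.3]
ee_rot: [-3.137, -0.159, -0.001]
force: [-2.3, -0.7, 10.1]
grip_width: 27.0
```

>>> {"name": "send_rows", "arguments": {"linear": [[0,0,0],[0,0,0],[0,0,0],[0,0,0],[0,0,-5],[0,0,-14],[0,0,-27],[0,0,-42],[0,0,-56],[0,0,-66],[0,0,-70],[0,0,-70]], "delta_rot": [[0,0,0],[0,0,0],[0,0,0],[0,0,0],[0,0,0],[0,0,0],[0,0,0],[0,0,0],[0,0,0],[0,0,0],[0,0,0],[0,0,0]], "fingers": [60,60,60,60,60,60,60,60,60,60,60,60]}}

```text
clock: 17.6
ee_pos: [490.2, 276.8, 268.9]
ee_rot: [-3.137, -0.159, -0.002]
force: [-1.0, -0.4, -0.4]
grip_width: 70.9
```

```bash
python3 - <<'E'
from h import *
o=r.observe();print(o["ee_pos"],o["grip_width"],o["force"].round(1))
a=r.get_image("scene");b=r.get_image("side")
cv2.imwrite("pics/m5.png",np.hstack([cv2.resize(a[100:350,200:500],(400,333)),cv2.resize(b[40:240,190:430],(400,333))])[:,:,::-1])
plan([553,30,140],0.108)
E
```

```text
[490.22101923 276.77221864 268.88607363] 70.88797993390094 [-1.  -0.4 -0.4]
from [489.8 276.5 267.9] rot [ 3.137e+00  1.590e-01 -1.000e-03] t 17.7 -> lin [ 38.  251.7 127.9] rot [ 0.01  0.02 -0.38]
```

View pics/m5.png

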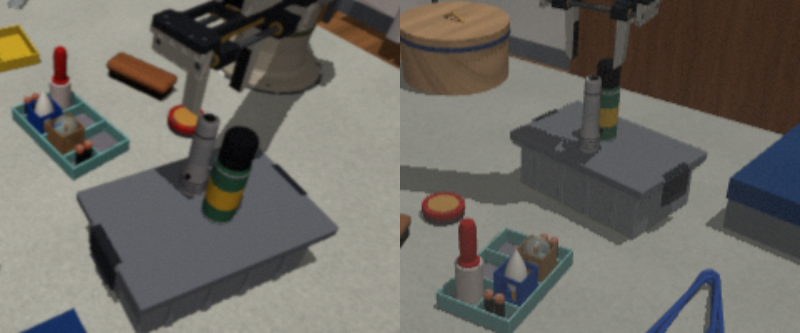

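Torch and can both stand upright on the lid. Next, the bulb.

>>> {"name": "send_rows", "arguments": {"linear": [[0,5,0],[2,18,0],[5,40,0],[9,68,0],[14,98,6],[18,128,18],[22,158,34],[26,186,52],[30,210,72],[33,228,92],[36,242,108],[38,250,120],[38,252,126],[38,252,128],[38,252,128],[38,252,128]], "delta_rot": [[0,0,0],[0,0,0],[0,0,0],[0,0,0],[0,0,0],[0,0,0],[0,0,-0.4],[0,0,-0.4],[0,0,-0.4],[0,0,-0.4],[0,0,-0.4],[0,0,-0.4],[0,0,-0.4],[0,0,-0.4],[0,0,-0.4],[0,0,-0.4]], "fingers": [45,45,45,45,45,45,45,45,45,45,45,45,45,45,45,45]}}

```text
clock: 19.3
ee_pos: [553.5, 30.5, 140.7]
ee_rot: [-3.137, -0.172, -0.001]
force: [0.0, -0.4, -0.0]
grip_width: 76.9
```

```bash
python3 - <<'E'
from h import *
o=r.observe();print(o["ee_pos"],o["grip_width"],o["force"].round(1))
c=r.calibration("wrist");w=r.get_image("wrist");np.savez("w3.npz",**c)
cv2.imwrite("pics/w3.png",cv2.resize(w[100:320,150:370],(600,600),interpolation=cv2.INTER_CUBIC)[:,:,::-1])
for z in (66,34): print(z,[((proj(c,[*((np.array([553,30])+np.array([[np.cos(.108),-np.sin(.108)],[np.sin(.108),np.cos(.108)]])@np.array([sx*24,sy*24]))),z])-[150,100])*600/220).round(0).tolist() for sx,sy in((-1,1),(1,1),(1,-1),(-1,-1))])
E
```

```text
[553.49732458  30.54825651 140.69015325] 76.8531990553808 [ 0.  -0.4 -0. ]
66 [[227.0, 207.0], [373.0, 207.0], [369.0, 342.0], [230.0, 342.0]]
34 [[235.0, 186.0], [365.0, 186.0], [361.0, 307.0], [238.0, 307.0]]
```

View pics/w3.png

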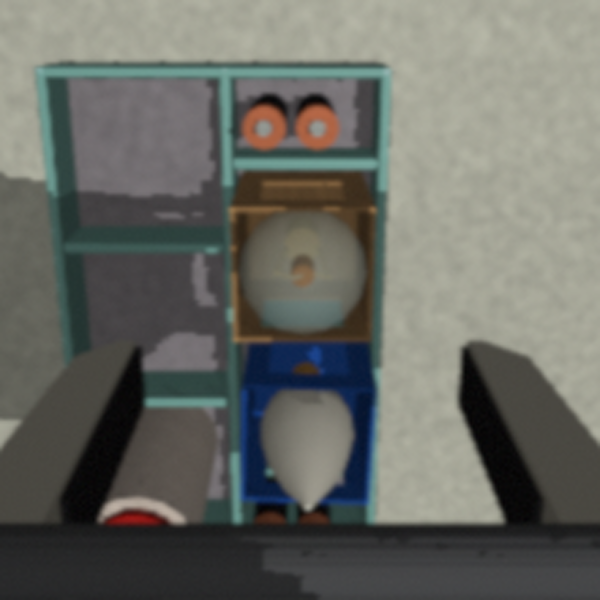

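Sleeve top corners are at (230,208), (376,208), (373,340) and (234,340), about 1 mm from prediction. Descending to grip the upper half of the sleeve.

>>> {"name": "send_rows", "arguments": {"linear": [[0.7,0,8],[0.7,0,22],[0.7,0,40],[0.7,0,58],[0.7,0,76],[0.7,0,90],[0.7,0,98],[0.7,0,102],[0.7,0,103.5],[0.7,0,103.5],[0.7,0,103.5],[0.7,0,103.5],[0.7,0,103.5],[0.7,0,103.5],[0.7,0,103.5],[0.7,0,103.5],[0.7,0,103.5],[0.7,0,103.5],[0.7,0,103.5]], "delta_rot": [[0,0,0],[0,0,0],[0,0,0],[0,0,0],[0,0,0],[0,0,0],[0,0,0],[0,0,0],[0,0,0],[0,0,0],[0,0,0],[0,0,0],[0,0,0],[0,0,0],[0,0,0],[0,0,0],[0,0,0],[0,0,0],[0,0,0]], "fingers": [45,45,45,45,45,45,45,45,45,60,80,95,105,115,130,160,200,200,200]}}

```text
clock: 21.25
ee_pos: [554.1, 29.8, 36.8]
ee_rot: [-3.137, -0.17, -0.0]
force: [-0.9, 1.2, 2.9]
grip_width: 47.7
```

```bash
python3 - <<'E'
from h import *
o=r.observe();print(o["ee_pos"],o["grip_width"],o["force"].round(1))
w=r.get_image("wrist");b=r.get_image("side")
cv2.imwrite("pics/w4.png",np.hstack([cv2.resize(w[60:360,100:400],(400,400)),cv2.resize(b[100:250,180:330],(400,400))])[:,:,::-1])
E
```

```text
[554.10271609  29.83745869  36.75660103] 47.71741742110198 [-0.9  1.2  2.9]
```

View pics/w4.png

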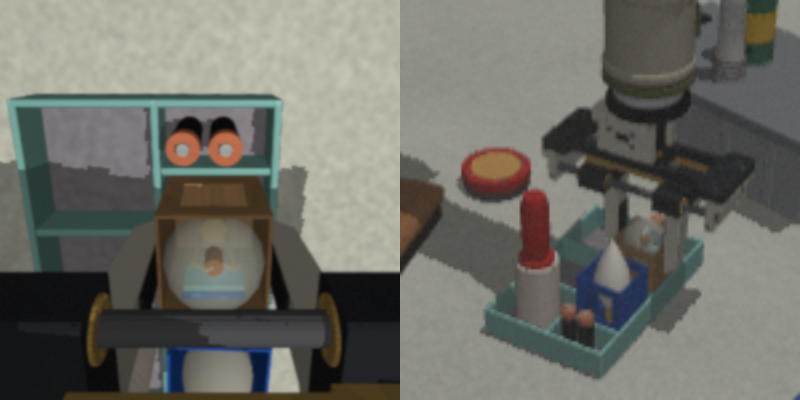

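The sleeve is gripped at 47.7 mm. I'll lift it, carry it over the tray, and look from there.

>>> {"name": "send_rows", "arguments": {"linear": [[0,0,0],[0,0,0],[0,0,-2],[0,0,-8],[0,0,-18],[0,0,-32],[0,0,-50],[0,0,-70],[0,0,-92],[0,0,-114],[0,0,-134],[0,0,-152],[0,0,-164],[0,0,-171],[0,0,-173],[0,0,-173]], "delta_rot": [[0,0,0],[0,0,0],[0,0,0],[0,0,0],[0,0,0],[0,0,0],[0,0,0],[0,0,0],[0,0,0],[0,0,0],[0,0,0],[0,0,0],[0,0,0],[0,0,0],[0,0,0],[0,0,0]], "fingers": [255,255,255,255,255,255,255,255,255,255,255,255,255,255,255,255]}}

```text
clock: 22.95
ee_pos: [553.8, 29.8, 209.5]
ee_rot: [3.137, 0.17, -0.0]
force: [0.0, 0.2, -1.0]
grip_width: 47.7
```

```bash
python3 - <<'E'
from h import *
o=r.observe();print(o["ee_pos"],o["grip_width"],o["force"].round(1),o["qpos"].round(2))
plan([520,-350,210],-0.118)
E
```

```text
[553.83137318  29.84063302 209.53159543] 47.73760454111093 [ 0.   0.2 -1. ] [-0.41  0.42  0.36  2.02 -0.22  0.74  0.19]
from [553.8  29.8 209.5] rot [ 3.137  0.17  -0.   ] t 22.95 -> lin [-74.7 374.   -0.5] rot [0.000e+00 1.000e-02 1.297e+01]
```

>>> {"name": "send_rows", "arguments": {"linear": [[0,4,0],[-2,12,0],[-5,26,0],[-9,46,0],[-14,70,0],[-19,96,0],[-24,124,0],[-30,152,0],[-36,180,0],[-42,208,0],[-47,236,0],[-52,264,0],[-57,290,0],[-62,314,0],[-66,335,0],[-70,352,0],[-73,364,0],[-75,371,0],[-75,374,0],[-75,374,0]], "delta_rot": [[0,0,0],[0,0,0],[0,0,1],[0,0,2],[0,0,3],[0,0,4],[0,0,5],[0,0,6],[0,0,7],[0,0,8],[0,0,9],[0,0,10],[0,0,11],[0,0,12],[0,0,12.5],[0,0,13],[0,0,13],[0,0,13],[0,0,13],[0,0,13]], "fingers": [255,255,255,255,255,255,255,255,255,255,255,255,255,255,255,255,255,255,255,255]}}

```text
clock: 24.95
ee_pos: [520.0, -349.8, 209.6]
ee_rot: [-3.136, 0.186, 0.0]
force: [0.5, 1.0, 0.3]
grip_width: 47.9
```

```bash
python3 - <<'E'
from h import *
o=r.observe();print(o["ee_pos"],o["grip_width"],o["force"].round(1))
c=r.calibration("wrist");w=r.get_image("wrist");np.savez("w5.npz",**c)
cv2.imwrite("pics/w5.png",w[:,:,::-1])
E
```

```text
[ 519.99036633 -349.84079636  209.5817079 ] 47.920559644143204 [0.5 1.  0.3]
```

View pics/w5.png

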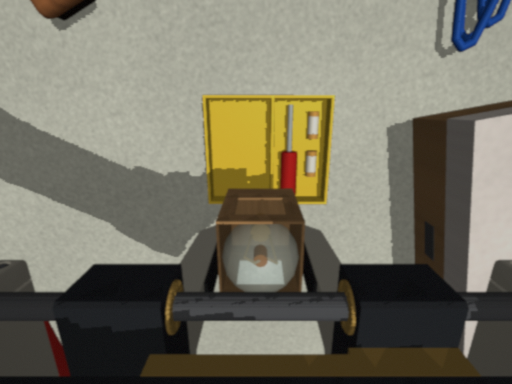

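The tray rim corners are at about (203,97), (334,96), (327,202) and (209,201). The empty half is on the left, and the bulb is held upright. Measuring the tray.

```bash
python3 - <<'E'
from h import *
c=dict(np.load("w5.npz"));im=cv2.imread("pics/w5.png");hsv=cv2.cvtColor(im,cv2.COLOR_BGR2HSV)
m=cv2.inRange(hsv,(18,120,60),(35,255,255));m[230:]=0
cn=max(cv2.findContours(m,0,1)[0],key=cv2.contourArea);print(cv2.boundingRect(cn))
ap=cv2.approxPolyDP(cn,5,True)[:,0];print(ap.tolist())
pts=[(-1,1,(203,96)),(1,1,(334.5,96)),(1,-1,(327,203)),(-1,-1,(208.5,201.5))]
A=np.array([[s*79,t*69] for s,t,_ in pts]);B=np.array([onz(c,*p,28)[:2] for *_,p in pts])
ca,cb=A.mean(0),B.mean(0);H=(A-ca).T@(B-cb);th=np.arctan2(H[0,1]-H[1,0],H[0,0]+H[1,1])
R2=np.array([[np.cos(th),-np.sin(th)],[np.sin(th),np.cos(th)]]);cc=cb-R2@ca
print(cc,th,(B-(A@R2.T+cc)).round(1).tolist())
g=cc+R2@np.array([-36,0]);print("goal",g)
plan([*g,60],th)
E
```

```text
(203, 95, 132, 110)
[[203, 95], [209, 203], [223, 203], [229, 189], [279, 188], [290, 103], [296, 203], [325, 203], [334, 96]]
[ 532.9505763  -323.79928832] -0.12302717066152986 [[0.4, -2.4], [-1.4, -1.6], [0.4, 1.3], [0.7, 2.8]]
goal [ 497.22267516 -319.38147433]
from [ 520.1 -349.4  209.6] rot [-3.136  0.185 -0.   ] t 25.0 -> lin [-26.3 -27.  149.6] rot [-0.03  0.    0.3 ]
```

>>> {"name": "send_rows", "arguments": {"linear": [[-5,-5,0],[-14,-14,4],[-22,-23,14],[-26,-27,30],[-26,-27,50],[-26,-27,70],[-26,-27,90],[-26,-27,108],[-26,-27,122],[-26,-27,132],[-26,-27,138],[-26,-27,140],[-26,-27,140]], "delta_rot": [[0,0,0],[0,0,0],[0,0,0],[0,0,0.3],[0,0,0.3],[0,0,0.3],[0,0,0.3],[0,0,0.3],[0,0,0.3],[0,0,0.3],[0,0,0.3],[0,0,0.3],[0,0,0.3]], "fingers": [255,255,255,255,255,255,255,255,255,255,255,255,255]}}

```text
clock: 26.3
ee_pos: [497.3, -320.3, 69.8]
ee_rot: [3.135, -0.195, 0.0]
force: [0.2, -0.6, 0.3]
grip_width: 48.3
```

```bash
python3 - <<'E'
from h import *
o=r.observe();print(o["ee_pos"],o["grip_width"],o["force"].round(1))
a=r.get_image("scene");b=r.get_image("side")
cv2.imwrite("pics/m6.png",np.hstack([cv2.resize(a[60:180,140:280],(400,343)),cv2.resize(b[200:340,90:250],(400,343))])[:,:,::-1])
E
```

```text
[ 497.30308312 -320.28634355   69.79537435] 48.31686027087989 [ 0.2 -0.6  0.3]
```

View pics/m6.png

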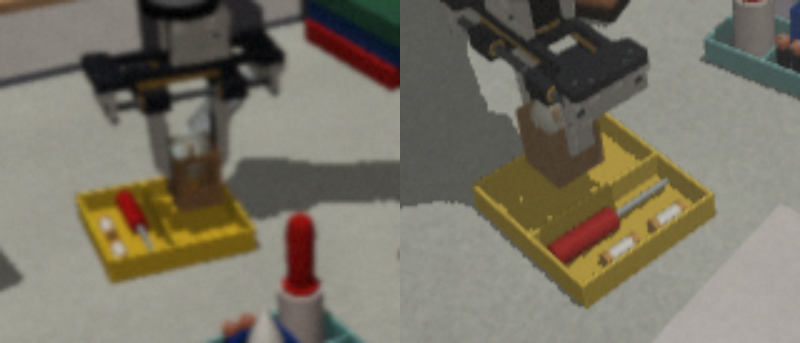

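The bulb is above the empty half in both views. Lowering gently.

>>> {"name": "send_rows", "arguments": {"linear": [[0,0,4],[0,0,11],[0,0,19],[0,0,25],[0,0,29],[0,0,31],[0,0,32],[0,0,32.5],[0,0,32.5],[0,0,32.5]], "delta_rot": [[0,0,0],[0,0,0],[0,0,0],[0,0,0],[0,0,0],[0,0,0],[0,0,0],[0,0,0],[0,0,0],[0,0,0]], "fingers": [255,255,255,255,255,255,255,255,255,255]}}

```text
clock: 27.4
ee_pos: [497.3, -320.3, 37.4]
ee_rot: [3.135, -0.194, 0.001]
force: [0.0, 0.2, -0.2]
grip_width: 47.7
```

>>> {"name": "send_rows", "arguments": {"linear": [[0,0,0.5],[0,0,1],[0,0,1]], "delta_rot": [[0,0,0],[0,0,0],[0,0,0]], "fingers": [255,255,255]}}

```text
clock: 27.7
ee_pos: [497.4, -320.3, 36.8]
ee_rot: [3.136, -0.194, 0.001]
force: [-1.1, 0.2, 5.6]
grip_width: 47.7
```

>>> {"name": "send_rows", "arguments": {"linear": [[0,0,0],[0,0,0],[0,0,0],[0,0,0],[0,0,0],[0,0,-4],[0,0,-12],[0,0,-24],[0,0,-40],[0,0,-58],[0,0,-78],[0,0,-98],[0,0,-118],[0,0,-138],[0,0,-156],[0,0,-172],[0,0,-184],[0,0,-192],[0,0,-195],[0,0,-195]], "delta_rot": [[0,0,0],[0,0,0],[0,0,0],[0,0,0],[0,0,0],[0,0,0],[0,0,0],[0,0,0],[0,0,0],[0,0,0],[0,0,0],[0,0,0],[0,0,0],[0,0,0],[0,0,0],[0,0,0],[0,0,0],[0,0,0],[0,0,0],[0,0,0]], "fingers": [90,60,60,60,60,60,60,60,60,60,60,60,60,60,60,60,60,60,60,60]}}

```text
clock: 29.7
ee_pos: [497.3, -320.1, 231.3]
ee_rot: [3.136, -0.194, 0.0]
force: [-0.3, 0.1, -0.6]
grip_width: 70.8
```

```bash
python3 - <<'E'
from h import *
o=r.observe();print(o["ee_pos"],o["grip_width"],o["force"].round(1),o["qpos"].round(2))
a=r.get_image("scene");b=r.get_image("side")
cv2.imwrite("pics/m7.png",np.hstack([cv2.resize(a[60:180,140:280],(400,343)),cv2.resize(b[200:340,90:250],(400,343))])[:,:,::-1])
plan([490,276.8,290],0.104)
E
```

```text
[ 497.25170676 -320.14078774  231.3130465 ] 70.78262903285606 [-0.3  0.1 -0.6] [ 0.17  0.45  0.44  1.92 -0.25  0.82  0.62]
from [ 497.  -320.   230.6] rot [-3.135e+00  1.940e-01  1.000e-03] t 29.8 -> lin [ -80.7 -591.4  -59.2] rot [ -0.02   0.04 -13.06]
```

View pics/m7.png

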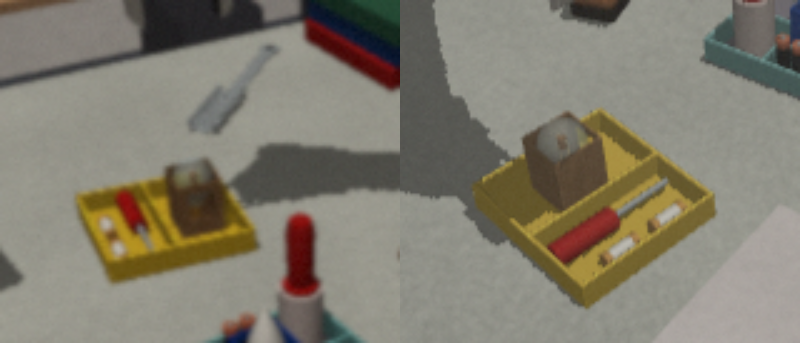

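The bulb stands upright in the empty half of the tray. Back to the torch.

>>> {"name": "send_rows", "arguments": {"linear": [[0,-6,-3],[-2,-20,-8],[-5,-44,-15],[-9,-75,-22],[-13,-110,-30],[-18,-146,-37],[-23,-182,-44],[-28,-218,-50],[-33,-254,-55],[-38,-290,-59],[-43,-326,-59],[-48,-362,-59],[-53,-398,-59],[-58,-434,-59],[-63,-470,-59],[-68,-504,-59],[-72,-536,-59],[-76,-562,-59],[-79,-580,-59],[-80.5,-591,-59]], "delta_rot": [[0,0,0],[0,0,0],[0,0,0],[0,0,-1],[0,0,-2],[0,0,-3],[0,0,-4],[0,0,-5],[0,0,-6],[0,0,-7],[0,0,-8],[0,0,-9],[0,0,-10],[0,0,-11],[0,0,-12],[0,0,-12.5],[0,0,-13],[0,0,-13],[0,0,-13],[0,0,-13]], "fingers": [60,60,60,60,60,60,60,60,60,60,60,60,60,60,60,60,60,60,60,60]}}

```text
clock: 31.8
ee_pos: [489.4, 278.0, 290.0]
ee_rot: [3.137, 0.165, -0.001]
force: [-0.1, 0.2, 1.1]
grip_width: 71.2
```

>>> {"name": "send_rows", "arguments": {"linear": [[0,0,0],[0,0,0]], "delta_rot": [[0,0,0],[0,0,0]], "fingers": [60,60]}}

```text
clock: 32.0
ee_pos: [490.3, 275.1, 290.1]
ee_rot: [3.137, 0.16, -0.0]
force: [0.5, 0.0, 0.7]
grip_width: 71.1
```

```bash
python3 - <<'E'
from h import *
plan([490.2,276.8,199.4],0.102)
w=r.get_image("wrist")
cv2.imwrite("pics/w6.png",w[:,:,::-1])
E
```

```text
from [490.3 275.1 290.1] rot [ 3.137  0.16  -0.   ] t 32.0 -> lin [ 0.  -1.8 90.7] rot [0.04 0.01 0.01]
```

View pics/w6.png

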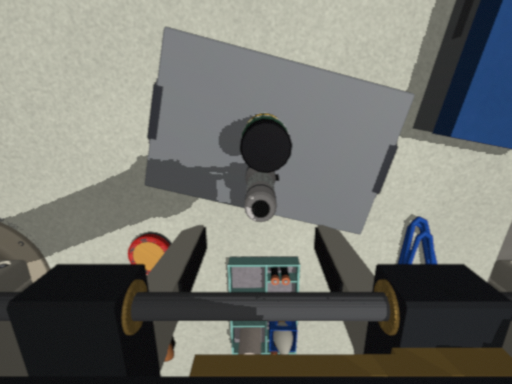

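The torch top is at (260,208), centred between the fingers; the can stands at (265,145). Descending.

>>> {"name": "send_rows", "arguments": {"linear": [[0,-2,8],[0,-2,22],[0,-2,40],[0,-2,58],[0,-2,74],[0,-2,84],[0,-2,89],[0,-2,90.5],[0,-2,90.5],[0,-2,90.5],[0,-2,90.5],[0,-2,90.5],[0,-2,90.5],[0,-2,90.5],[0,-2,90.5],[0,-2,90.5],[0,-2,90.5],[0,-2,90.5],[0,-2,88],[0,-2,80]], "delta_rot": [[0,0,0],[0,0,0],[0,0,0],[0,0,0],[0,0,0],[0,0,0],[0,0,0],[0,0,0],[0,0,0],[0,0,0],[0,0,0],[0,0,0],[0,0,0],[0,0,0],[0,0,0],[0,0,0],[0,0,0],[0,0,0],[0,0,0],[0,0,0]], "fingers": [60,60,60,60,60,60,60,60,90,120,145,165,190,220,255,255,255,255,255,255]}}

```text
clock: 34.05
ee_pos: [489.6, 277.9, 209.7]
ee_rot: [3.136, 0.162, -0.002]
force: [-0.5, -0.0, -2.5]
grip_width: 27.4
```

```bash
python3 - <<'E'
from h import *
o=r.observe();print(o["grip_width"],o["force"].round(1))
plan([497.5,-9,235],0.104)
E
```

```text
27.413542742574794 [-0.5 -0.  -2.5]
from [489.6 277.9 209.7] rot [ 3.136e+00  1.620e-01 -2.000e-03] t 34.05 -> lin [-21.7 286.2 -25. ] rot [ 0.06  0.09 -0.06]
```

>>> {"name": "send_rows", "arguments": {"linear": [[0,0,-8],[0,2,-16],[-1,8,-23],[-2,22,-26],[-4,44,-26],[-6,70,-26],[-8,98,-26],[-10,128,-26],[-12,158,-26],[-14,188,-26],[-16,216,-26],[-18,240,-26],[-20,260,-26],[-21,274,-26],[-22,282,-26],[-22,286,-26],[-22,286,-26],[-22,286,-26]], "delta_rot": [[0,0,0],[0,0,0],[0,0,0],[0,0,0],[0,0,0],[0,0,0],[0,0,0],[0,0,0],[0,0,0],[0,0,0],[0,0,0],[0,0,0],[0,0,0],[0,0,0],[0,0,0],[0,0,0],[0,0,0],[0,0,0]], "fingers": [255,255,255,255,255,255,255,255,255,255,255,255,255,255,255,255,255,255]}}

```text
clock: 35.85
ee_pos: [497.8, -7.8, 236.1]
ee_rot: [-3.137, -0.163, 0.0]
force: [0.1, -0.1, -1.5]
grip_width: 27.2
```

```bash
python3 - <<'E'
from h import *
o=r.observe();print(o["grip_width"],o["force"].round(1))
plan([497.5,-9,94],0.104)
a=r.get_image("scene");b=r.get_image("side")
cv2.imwrite("pics/m8.png",np.hstack([cv2.resize(a[80:260,180:380],(400,360)),cv2.resize(b[70:250,170:370],(400,360))])[:,:,::-1])
E
```

```text
27.243589602666564 [ 0.1 -0.1 -1.5]
from [497.8  -7.8 236.1] rot [-3.137 -0.163  0.   ] t 35.85 -> lin [ -0.4   1.2 142.1] rot [-0.01  0.    0.  ]
```

View pics/m8.png

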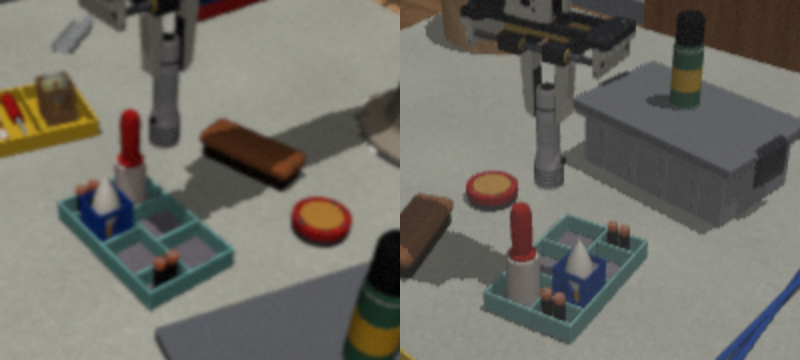

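The torch hangs upright over the middle compartment. Lowering it in.

>>> {"name": "send_rows", "arguments": {"linear": [[0,1,4],[0,1,13],[0,1,27],[0,1,44],[0,1,62],[0,1,80],[0,1,97],[0,1,112],[0,1,124],[0,1,132],[0,1,137],[0,1,139.5],[0,1,141],[0,1,141.5],[0,1,141.5]], "delta_rot": [[0,0,0],[0,0,0],[0,0,0],[0,0,0],[0,0,0],[0,0,0],[0,0,0],[0,0,0],[0,0,0],[0,0,0],[0,0,0],[0,0,0],[0,0,0],[0,0,0],[0,0,0]], "fingers": [255,255,255,255,255,255,255,255,255,255,255,255,255,255,255]}}

```text
clock: 37.45
ee_pos: [498.0, -9.5, 95.0]
ee_rot: [-3.137, -0.162, -0.001]
force: [-0.1, -0.8, -1.6]
grip_width: 27.4
```

>>> {"name": "send_rows", "arguments": {"linear": [[0,0,0.5],[0,0,1],[0,0,1]], "delta_rot": [[0,0,0],[0,0,0],[0,0,0]], "fingers": [255,255,255]}}

```text
clock: 37.75
ee_pos: [497.9, -9.5, 93.7]
ee_rot: [-3.137, -0.162, -0.0]
force: [0.7, 0.6, -1.6]
grip_width: 27.5
```

>>> {"name": "send_rows", "arguments": {"linear": [[0,0,0.5],[0,0,0.8],[0,0,0.8]], "delta_rot": [[0,0,0],[0,0,0],[0,0,0]], "fingers": [255,255,255]}}

```text
clock: 38.05
ee_pos: [498.0, -9.5, 93.7]
ee_rot: [-3.137, -0.162, -0.001]
force: [-1.7, 0.1, 12.4]
grip_width: 27.1
```

>>> {"name": "send_rows", "arguments": {"linear": [[0,0,0],[0,0,0],[0,0,0],[0,0,0],[0,0,0],[0,0,-4],[0,0,-12],[0,0,-24],[0,0,-40],[0,0,-58],[0,0,-78],[0,0,-98],[0,0,-118],[0,0,-138],[0,0,-156],[0,0,-172],[0,0,-184],[0,0,-192],[0,0,-195],[0,0,-195]], "delta_rot": [[0,0,0],[0,0,0],[0,0,0],[0,0,0],[0,0,0],[0,0,0],[0,0,0],[0,0,0],[0,0,0],[0,0,0],[0,0,0],[0,0,0],[0,0,0],[0,0,0],[0,0,0],[0,0,0],[0,0,0],[0,0,0],[0,0,0],[0,0,0]], "fingers": [60,60,60,60,60,60,60,60,60,60,60,60,60,60,60,60,60,60,60,60]}}

```text
clock: 40.05
ee_pos: [497.7, -9.5, 288.0]
ee_rot: [-3.137, -0.162, -0.0]
force: [-0.1, -0.1, -0.5]
grip_width: 71.7
```

```bash
python3 - <<'E'
from h import *
o=r.observe();print(o["grip_width"],o["force"].round(1))
plan([490.2,330,288],0.102)
a=r.get_image("scene");b=r.get_image("side")
cv2.imwrite("pics/m9.png",np.hstack([cv2.resize(a[80:260,180:380],(400,360)),cv2.resize(b[70:250,170:370],(400,360))])[:,:,::-1])
E
```

```text
71.7322355558359 [-0.1 -0.1 -0.5]
from [497.7  -9.5 288. ] rot [-3.137 -0.162 -0.   ] t 40.05 -> lin [  27.5 -338.5   -0. ] rot [-0.   -0.01  0.07]
```

View pics/m9.png

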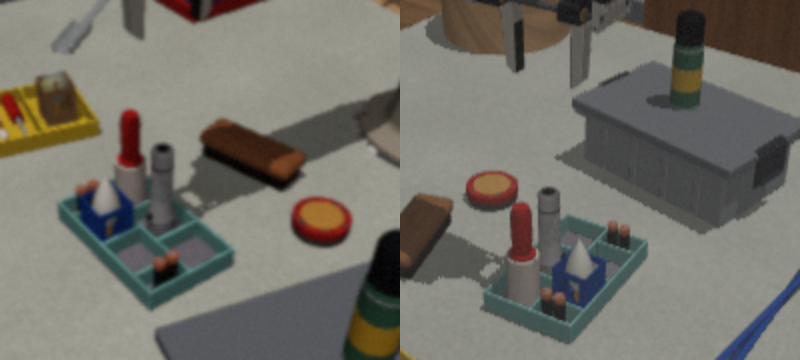

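The torch is back upright in its compartment. Now the can.

>>> {"name": "send_rows", "arguments": {"linear": [[0,-6,0],[2,-20,0],[4,-44,0],[6,-74,0],[9,-108,0],[12,-142,0],[15,-176,0],[17,-210,0],[19,-242,0],[21,-270,0],[23,-294,0],[25,-314,0],[26,-328,0],[27.5,-336,0],[27.5,-338.5,0],[27.5,-338.5,0],[27.5,-338.5,0]], "delta_rot": [[0,0,0],[0,0,0],[0,0,0],[0,0,0],[0,0,0],[0,0,0],[0,0,0],[0,0,0],[0,0,0],[0,0,0],[0,0,0],[0,0,0],[0,0,0],[0,0,0],[0,0,0],[0,0,0],[0,0,0]], "fingers": [50,50,50,50,50,50,50,50,50,50,50,50,50,50,50,50,50]}}

```text
clock: 41.85
ee_pos: [490.6, 328.9, 287.9]
ee_rot: [3.137, 0.16, 0.0]
force: [-0.2, -1.0, -0.2]
grip_width: 74.7
```

```bash
python3 - <<'E'
from h import *
plan([490.2,330,210.5],0.102)
w=r.get_image("wrist")
cv2.imwrite("pics/w7.png",w[:,:,::-1])
E
```

```text
from [490.6 328.9 287.9] rot [3.137 0.16  0.   ] t 41.85 -> lin [-0.3 -1.1 77.4] rot [ 0.02 -0.01 -0.02]
```

View pics/w7.png

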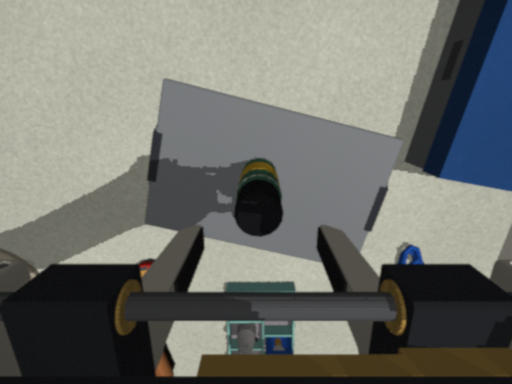

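The cap at (259,208) is centred between the fingers.

>>> {"name": "send_rows", "arguments": {"linear": [[0,-1,7],[0,-1,20],[0,-1,37],[0,-1,54],[0,-1,67],[0,-1,74],[0,-1,77],[0,-1,77],[0,-1,77],[0,-1,77],[0,-1,77],[0,-1,77],[0,-1,77],[0,-1,77],[0,-1,77],[0,-1,77],[0,-1,77],[0,-1,77],[0,-1,74],[0,-1,66]], "delta_rot": [[0,0,0],[0,0,0],[0,0,0],[0,0,0],[0,0,0],[0,0,0],[0,0,0],[0,0,0],[0,0,0],[0,0,0],[0,0,0],[0,0,0],[0,0,0],[0,0,0],[0,0,0],[0,0,0],[0,0,0],[0,0,0],[0,0,0],[0,0,0]], "fingers": [50,50,50,50,50,50,50,50,80,100,115,130,150,180,255,255,255,255,255,255]}}

```text
clock: 43.9
ee_pos: [489.8, 330.6, 221.4]
ee_rot: [3.136, 0.162, -0.002]
force: [-0.2, 1.1, -2.2]
grip_width: 39.7
```

```bash
python3 - <<'E'
from h import *
o=r.observe();print(o["grip_width"],o["force"].round(1))
plan([488.8,58,240],0.104)
E
```

```text
39.69426957925479 [-0.2  1.1 -2.2]
from [489.8 330.6 221.4] rot [ 3.136e+00  1.620e-01 -2.000e-03] t 43.9 -> lin [-29.  271.1 -18.3] rot [ 0.06  0.08 -0.06]
```

>>> {"name": "send_rows", "arguments": {"linear": [[0,0,-8],[0,1,-15],[-1,6,-19],[-2,18,-20],[-4,38,-20],[-7,64,-20],[-10,92,-20],[-13,122,-20],[-16,152,-20],[-19,182,-20],[-22,210,-20],[-25,234,-20],[-27,252,-20],[-28,264,-20],[-29,270,-20],[-29,271,-20],[-29,271,-20],[-29,271,-20]], "delta_rot": [[0,0,0],[0,0,0],[0,0,0],[0,0,0],[0,0,0],[0,0,0],[0,0,0],[0,0,0],[0,0,0],[0,0,0],[0,0,0],[0,0,0],[0,0,0],[0,0,0],[0,0,0],[0,0,0],[0,0,0],[0,0,0]], "fingers": [255,255,255,255,255,255,255,255,255,255,255,255,255,255,255,255,255,255]}}

```text
clock: 45.7
ee_pos: [489.3, 59.3, 241.7]
ee_rot: [-3.137, -0.164, 0.0]
force: [-0.4, 0.7, -1.4]
grip_width: 39.4
```

```bash
python3 - <<'E'
from h import *
o=r.observe();print(o["grip_width"],o["force"].round(1))
plan([488.8,58,104.9],0.104)
w=r.get_image("wrist");b=r.get_image("side")
cv2.imwrite("pics/m10.png",np.hstack([cv2.resize(w[60:300,130:380],(400,360)),cv2.resize(b[70:250,170:370],(400,360))])[:,:,::-1])
E
```

```text
39.41419545999971 [-0.4  0.7 -1.4]
from [489.3  59.3 241.7] rot [-3.137 -0.164  0.   ] t 45.7 -> lin [ -0.6   1.2 136.8] rot [-0.01  0.    0.02]
```

View pics/m10.png

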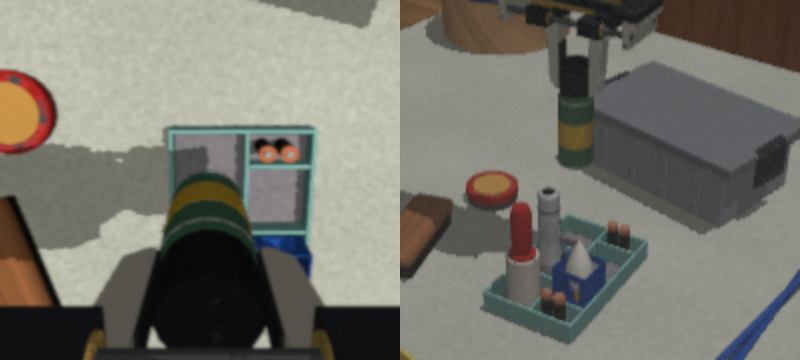

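>>> {"name": "send_rows", "arguments": {"linear": [[-0.5,1,4],[-0.5,1,13],[-0.5,1,26],[-0.5,1,42],[-0.5,1,59],[-0.5,1,76],[-0.5,1,92],[-0.5,1,106],[-0.5,1,117],[-0.5,1,126],[-0.5,1,131],[-0.5,1,134],[-0.5,1,135.5],[-0.5,1,136],[-0.5,1,136],[-0.5,1,136.5]], "delta_rot": [[0,0,0],[0,0,0],[0,0,0],[0,0,0],[0,0,0],[0,0,0],[0,0,0],[0,0,0],[0,0,0],[0,0,0],[0,0,0],[0,0,0],[0,0,0],[0,0,0],[0,0,0],[0,0,0]], "fingers": [255,255,255,255,255,255,255,255,255,255,255,255,255,255,255,255]}}

```text
clock: 47.4
ee_pos: [489.1, 57.4, 105.7]
ee_rot: [-3.137, -0.162, -0.001]
force: [-0.0, 0.0, -1.8]
grip_width: 39.7
```

>>> {"name": "send_rows", "arguments": {"linear": [[0,0,0.5],[0,0,0.5]], "delta_rot": [[0,0,0],[0,0,0]], "fingers": [255,255]}}

```text
clock: 47.6
ee_pos: [488.9, 57.5, 104.9]
ee_rot: [-3.137, -0.162, -0.0]
force: [-0.2, 0.0, -1.3]
grip_width: 39.8
```

>>> {"name": "send_rows", "arguments": {"linear": [[0,0,0.5],[0,0,1],[0,0,1]], "delta_rot": [[0,0,0],[0,0,0],[0,0,0]], "fingers": [255,255,255]}}

```text
clock: 47.9
ee_pos: [489.0, 57.4, 104.8]
ee_rot: [-3.137, -0.161, -0.001]
force: [-2.7, -0.8, 13.6]
grip_width: 39.8
```

Contact made. Releasing and lifting away.

>>> {"name": "send_rows", "arguments": {"linear": [[0,0,0],[0,0,0],[0,0,0],[0,0,0],[0,0,0],[0,0,-4],[0,0,-12],[0,0,-24],[0,0,-40],[0,0,-58],[0,0,-78],[0,0,-98],[0,0,-118],[0,0,-134],[0,0,-144],[0,0,-149],[0,0,-150],[0,0,-150]], "delta_rot": [[0,0,0],[0,0,0],[0,0,0],[0,0,0],[0,0,0],[0,0,0],[0,0,0],[0,0,0],[0,0,0],[0,0,0],[0,0,0],[0,0,0],[0,0,0],[0,0,0],[0,0,0],[0,0,0],[0,0,0],[0,0,0]], "fingers": [50,50,50,50,50,50,50,50,50,50,50,50,50,50,50,50,50,50]}}

```text
clock: 49.7
ee_pos: [488.6, 57.4, 253.6]
ee_rot: [3.137, 0.162, -0.001]
force: [-0.7, -0.4, 0.0]
grip_width: 74.8
```

```bash
python3 - <<'E'
from h import *
o=r.observe();print(o["clock"],o["grip_width"],o["force"].round(1),o["ee_pos"])
w=r.get_image("wrist");b=r.get_image("side");a=r.get_image("scene")
f=lambda im:cv2.resize(im,(390,293))
cv2.imwrite("pics/m11.png",np.vstack([np.hstack([f(a[75:250,130:363]),f(b[100:325,80:380])]),np.hstack([f(w),f(a)])])[:,:,::-1])
E
```

```text
49.7 74.83786902673792 [-0.7 -0.4  0. ] [488.6023541   57.37534822 253.56383947]
```

View pics/m11.png

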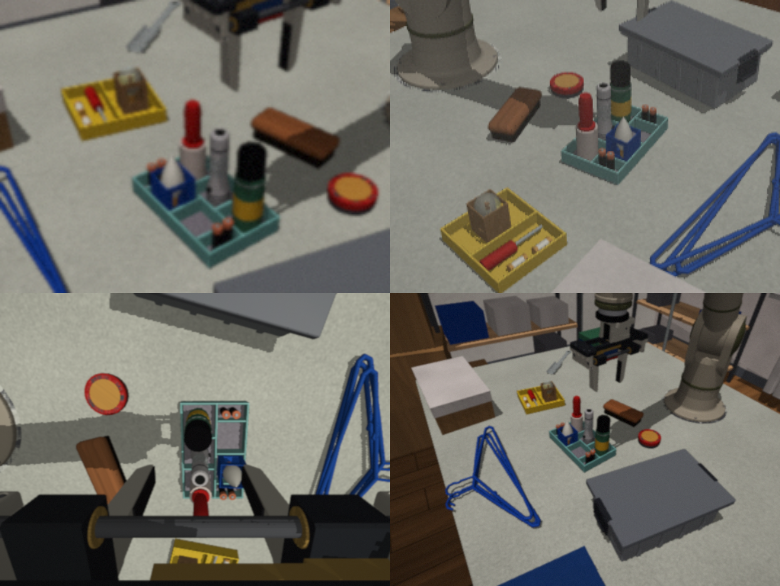

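All three views agree. The torch, can and lint roller stand upright in their compartments, the candle bulb is untouched, and the clear bulb stands in the tray's empty half with the gripper clear of everything.

```bash
python3 -c "
from rig import r
print(r.job_done())"
```

```text
the job is handed in; nothing more can be done
None
```

The job is done and handed in at about 50 s of the 106 s allowed. I stood the spray can and then the torch on the box lid. The clear bulb, in its sleeve, then went to the empty half of the yellow tray. The torch and then the can went back into their own compartments.

The last pictures from all three cameras show:
- **Caddy:** torch, can and lint roller are upright in the front row, and the candle bulb and batteries have not moved.
- **Tray:** the clear bulb stands upright in the empty half.
- **Gripper:** it is open and touching nothing, about 110 mm above the can.

Contact forces in the readings stayed under about 14 N. Grasp and release positions for the torch and can agreed to about 1 mm, so both are back where they were.

The first scene and side camera measurements of the caddy and tray disagreed by about 10 mm in y, and those of the box by more. I used wrist-camera measurements for the grasps and the tray instead. On the lid I moved the torch 15 mm further from the edge. No check failed at the end.

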